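# Index the product-photo turntable to its next stop

### The job

The carved bird stands on the photo turntable for its next picture. Pull up the turntable's spring plunger, turn the stage anticlockwise (seen from above) to the next index hole, which is hidden and has to be found by feel, and leave the plunger dropped fully home so that the stage is locked there. Turn it gently: do not strain the pin against the plate or the hole, upset or shift the bird, or disturb the tin, egg cup and soap bar beside it.

Things in the scene. Friction and masses are not known exactly. Their poses are not given: they have to be found in the camera images.
- turntable: round aluminium base 248 mm in diameter, standing fixed on the table; origin on its underside at the turning axis; z up along the axis. It does not turn. It carries a steel index plate (top 22 mm above the table, hidden under the stage) whose holes lie on a circle of 100 mm radius round the axis
- stage_centre (a point): point on the turning axis at the top of the stage, 41.5 mm above the table. The stage is a light wooden disc 242 mm in diameter, 24 to 40 mm above the table, with a 132 mm round cork pad in its middle; it carries the plunger near its rim and turns freely (about 0.5 N of friction felt at the plunger) once the pin is out of its hole
- stage (a joint): turn of the stage, rad, positive anticlockwise from above; 0 at the start, pin in the first hole. The next hole anticlockwise is hidden anywhere between 0.60 and 0.97 rad (the plate was drilled by hand; the place differs each time). Wrong holes lie further on at 1.6 rad and clockwise at -0.79 rad
- knob (a point): point on the plunger's upright axis in the middle of the knob's grip, 74 mm above the table when the plunger is home, 100 mm from the turning axis. The knob is black and round, 23 mm in diameter with a wider rim of 28 mm at the top, and reaches from 62 to 91 mm above the table when home
- flange (a point): middle of the plunger's steel flange on the stage, 44 x 22 mm (long side along the rim), its top 44 mm above the table, right under the knob and turning with the stage. On it stands a steel barrel of 17 mm diameter that ends 2 mm below the knob. Beside the flange the stage's top is 40 mm above the table
- plunger (a joint): lift of the plunger, m: 0 = home, the pin 8 mm deep in a hole, where it locks the stage with about 1.5 mm of play either way; 0.007 to 0.008 = the pin's round end rests on the plate between holes; above 0.008 = clear of the plate; stop at 0.013. The spring pulls it down with 5 N at home, 8 N at the stop. It can come home only in a hole
- pin_end (a point): lower round end of the plunger's 8 mm steel pin, hidden under the stage. Let go between holes, it drops on the plate and slides there with little friction (1 to 2 N of push at the knob); pushed over a hole it snaps down by itself and the stage stops hard. The pin is strained if it presses on the plate or a hole's wall with more than 25 N
- wood_bird: carved wooden bird, 109 mm long, 54 mm high, 90 g, standing loose on the middle of the stage, origin at its underside; z up
- balm_tin: round pink tin, 67 mm in diameter, 29 mm high, loose on the table, origin at its underside; leave alone
- egg_cup: turned wooden egg cup, 50 mm in diameter, 53 mm high, loose on the table, origin at its underside; leave alone
- soap_bar: wrapped bar of soap, 63 x 82 x 25 mm, loose on the table, origin at its underside; leave alone
Things that resemble listed ones, but are neither listed nor needed, are in the scene too. There is more than one size of the wood_bird; the one meant has the size given above.

How it is judged:
By the outcome, as a careful person would: the job done as asked, in the order asked, and still so for the second after the job is handed in, with the robot touching nothing.
It also fails if it takes over 54 s, if anything falls off the work surface, if the arm or the gripper's body presses on something with over 40 N, if the wrist force passes 120 N, or if a joint passes its speed limit or range.

### The arm

A 6-joint arm with a two-finger parallel gripper is mounted at the origin on a cart in front of the work surface, level with it; the furniture and walls round the work are solid. World frame = base frame: x ahead of the robot, y to its left, z up, the work surface at z = 0. Lengths are in m, angles in degrees, forces in N, time in s.
With the tool pointing down it reaches from about 0.35 to 0.725 m from the base axis. Payload 6 kg.
Tool frame: the origin (TCP) lies at the very end of the fingers, on their centre line; the grasp point (between the pads) lies 19 mm behind it; z points along the fingers, y is the line along which they close (so a half turn about z gives the same grasp; the last joint's range is limited). The gripper opens to 85 mm and grips with 20 to 120 N. Pads are 22 mm wide; open, the fingers measure 114 mm over their backs; the gripper's body (76 mm by 85 mm) begins 54 mm behind the grasp point. The pads swing forward as they close: fully open they stand 13 mm farther back than shut.
Start: joints at [-44.593, 2.303, 4.859, 0, -92.561, -19.12], TCP at [0.266, -0.538, 0.231] pointing down, gripper open.
Joint ranges: [-146.85, 146.85], [-73.84, 115.35], [-62.03, 85.46], [-188.31, 113.3], [-161.28, -10.13], [-171.36, 171.36]. Speed limits (degrees/s): [147.25, 147.25, 172.46, 180, 180, 180].

### API

Orientations are given as a 3x3 rotation matrix whose columns are the frame's x, y, z axes.
In Python, from station import env, imaging gives the robot as it stands.
- The arm moves only by the shell command python3 -m handwheel 'ROWS'. ROWS is JSON, a list that holds one entry, the list of rows, each a list of 7 numbers: the turn, a rotation vector about the tool's x, y, z in degrees, then the shift along the tool's x, y, z in cm, then the gripper's target within -1 to 1 (fully open at 1, half-way at 0, shut at -1). In form: [[[wx, wy, wz, dx, dy, dz, fingers], ...]]. A call has 1 to 5 rows; each row shifts and turns the commanded pose from where the row before left it, along the tool's axes as they then stand; what a row does not reach is not made up. A row lasts 1/8 s, in which the tool goes at most 62.5 mm and 10.7 degrees, less where a joint would pass 70% of its speed; a pose out of reach is approached as far as the arm can. A call is refused whole if a number of a shift passes 6.25 or a number of a turn 10.7, either way. A call with a gripper value outside its range is refused whole. The fingers move at their own pace and stop on an object; the grip force is fixed at half the most. Time passes only in rows, so rows that do not move let the fingers close. It gives the time, the measured TCP pose, the force, the opening and the grip force at its end, in the units of the state.
- env.get_obs(): the state, without advancing time (a new reading comes with each control period).
- imaging.read_camera(name): name is "scene" or "top" or "wrist"; returns a dict with "image" (420x560x3 uint8, red, green, blue), "camera_matrix" (3x3 intrinsics, pixels), "origin" and "attitude" of the camera in the world; the wrist camera has in their place "mount" (4x4, takes a point from camera to tool coordinates, whose origin is the TCP and whose axes are the flange's). Camera axes: x right, y up, looking along -z (the intrinsics and any distortion apply to the point x, -y, -z); pixel columns grow to the right and rows downward; lengths in m; the calibration is good to about 2 mm. A picture is of the moment at which its call begins: read the wrist's pose just before it. There is no depth.
- env.hand_in(): hands the job in; it is judged then, once.
The state is a dict: "time_s": time; "joint_pos": joint angles; "dq": joint speeds; "joint_torque": joint torques, N m; "tool_pos": TCP position; "orientation": TCP orientation; "force": force on the tool from outside, world axes, zero at the start; "wrist_torque": the same for the moment, N m; "width": finger opening in m; "grasp_force": force on a finger pad.
Only numpy, scipy, OpenCV 4.12 (cv2) and the standard library are available. Lean on these libraries where they do the work, as an engineer would, in place of code of your own. Each camera call takes 0.05 s, during which the arm holds its last target. There are 200 camera calls.

## Working session

There is one attempt and no reset: what is moved stays moved. The work goes in short steps, Python scripts to look and compute and a shell command to move; the robot and the scene stay as the last step left them, time stands still between calls to the robot, and variables do not carry over. Pictures are saved under pics/ and viewed, at most 10 in all, crops included, and the job is handed in when it is done.

```bash
mkdir -p pics; ls
cat > h.py <<'E'
from station import env, imaging
import numpy as np, cv2
def cam(n):
    o=env.get_obs(); c=imaging.read_camera(n); c['obs']=o
    if 'mount' in c:
        T=np.eye(4); T[:3,:3]=o['orientation']; T[:3,3]=o['tool_pos']
        M=T@np.array(c['mount']); c['origin']=M[:3,3]; c['attitude']=M[:3,:3]
    return c
def ray(c,u,v,z):
    K=np.array(c['camera_matrix']); d=np.linalg.inv(K)@[u,v,1]; d=np.array(c['attitude'])@[d[0],-d[1],-d[2]]
    o=np.array(c['origin']); return o+d*(z-o[2])/d[2]
def save(c,n): cv2.imwrite('pics/'+n,cv2.cvtColor(c['image'],cv2.COLOR_RGB2BGR))
E
python3 - <<'E'
from h import *
a=cam('top');b=cam('scene')
save(a,'top.png');save(b,'scene.png')
print([k for k in a], a['origin'],b['origin'],a['camera_matrix'],a['attitude'])
o=env.get_obs();print(o['tool_pos'],o['orientation'],o['time_s'],o['width'])
np.save('top.npy',{k:a[k] for k in('camera_matrix','origin','attitude','image')},allow_pickle=True)
np.save('scene.npy',{k:b[k] for k in('camera_matrix','origin','attitude','image')},allow_pickle=True)
E
```

```text
pics
['image', 'camera_matrix', 'origin', 'attitude', 'obs'] [ 0.37886276 -0.01224082  1.38576033] [0.12532749 0.94629499 0.70676543] [[458.48643175   0.         270.79013182]
 [  0.         458.48643175 212.72838809]
 [  0.           0.           1.        ]] [[ 0.01425906  0.98948786 -0.1439113 ]
 [-0.99978639  0.01626266  0.01275571]
 [ 0.014962    0.14369868  0.98950838]]
[ 0.2656632  -0.53765588  0.23036564] [[-8.96579723e-01 -4.42881626e-01 -8.15867322e-04]
 [-4.42882362e-01  8.96578659e-01  1.38633350e-03]
 [ 1.17507594e-04  1.60429175e-03 -9.99998706e-01]] 0.1 0.0854906149832108
```

View pics/top.png

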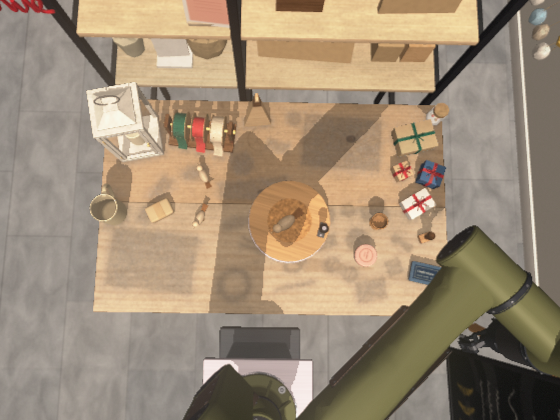

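View pics/scene.png

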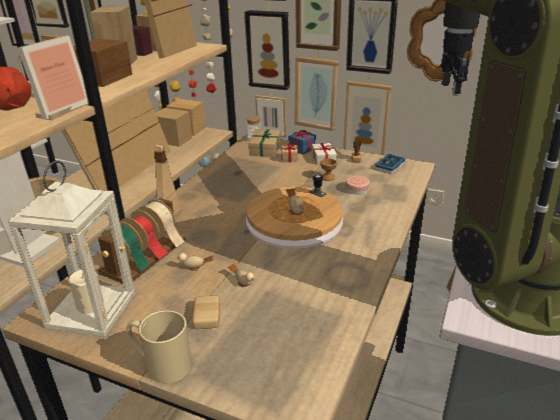

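The top view shows the stage centred near (288,221), with the bird in its middle. The knob is at (323,230), on the right (‑y) side. The egg cup is at (378,221), the tin at (366,255) and a blue bar at (423,272).

Run:
```python
from h import *
c=np.load('top.npy',allow_pickle=True).item()
im=c['image']; 
m=(im.max(2)<50).astype(np.uint8); m[:205]=0;m[250:]=0;m[:,:312]=0;m[:,335:]=0
n,l,s,ce=cv2.connectedComponentsWithStats(m); print(s,ce)
for z in(.074,.091):print('knob',ray(c,*ce[1+np.argmax(s[1:,4])],z))
for p in[(248,221),(329.5,221),(288.5,180.5),(288.5,259)]:print('rim',ray(c,*p,.04))
for n,p,z in[('egg',(378,221),.05),('tin',(366,255),.029),('blue',(423,272),.025)]:print(n,ray(c,*p,z))
hsv=cv2.cvtColor(im,cv2.COLOR_RGB2HSV)
cv2.imwrite('pics/crop.png',cv2.resize(cv2.cvtColor(im[170:290,230:450],cv2.COLOR_RGB2BGR),None,fx=3.6,fy=3.6,interpolation=cv2.INTER_CUBIC))
```

```text
[[     0      0    560    420 235200]] [[279.5 209.5]]Traceback (most recent call last):
  File "<stdin>", line 6, in <module>
    return _wrapfunc(a, 'argmax', axis=axis, out=out, **kwds)
    return bound(*args, **kwds)
ValueError: attempt to get argmax of an empty sequence
```

Run:
```python
from h import *
c=np.load('top.npy',allow_pickle=True).item()
im=c['image']; 
print(im[222:240,316:332].max(2))
for p in[(323,230)]:
  for z in(.074,.091):print('knob',ray(c,*p,z))
for p in[(248,221),(329.5,221),(288.5,180.5),(288.5,259)]:print('rim',ray(c,*p,.04))
for n,p,z in[('egg',(378,221),.05),('tin',(366,255),.029),('blue',(423,272),.025)]:print(n,ray(c,*p,z))
cv2.imwrite('pics/crop.png',cv2.resize(cv2.cvtColor(im[170:290,230:450],cv2.COLOR_RGB2BGR),None,fx=3.6,fy=3.6,interpolation=cv2.INTER_CUBIC))
```

```text
[[239 239 239 205 143 124 128 151 175 197 233 242 244 242 212 193]
 [236 238 239 193 118  97  91 100 111 125 169 227 238 237 212 195]
 [231 232 234 175 100  80  77  79  79  82  98 194 232 231 210 203]
 [230 229 229 159  86  77  77  79  79  78  79 148 227 224 209 208]
 [233 232 231 154  80  78 115 178 194 150  98  94 162 208 214 215]
 [234 233 218 133  77  80 175 209 215 205 131  80 131 202 218 217]
 [235 234 174  96  78  80 187 213 214 216 147  87 110 195 216 213]
 [233 233 168  94  78  79 143 200 215 180 115  82 122 194 213 215]
 [234 196 137  99  82  82  95 120 129 108  86  79 152 204 214 214]
 [233 184 129 103  84  79  81  85  85  83  79 122 191 213 216 216]
 [234 173 121 114 104  91  86  83  82  98 158 212 221 217 216 215]
 [235 169 117 117 118 113 110 103 124 203 227 231 207 207 212 210]
 [219 153 117 130 184 171 130 114 146 221 235 225 204 201 202 198]
 [198 136 119 150 204 185 136 118 178 227 235 198 185 188 188 187]
 [224 196 151 139 147 138 124 125 214 234 231 195 181 182 182 182]
 [231 226 220 219 192 190 159 158 224 235 217 191 185 184 185 185]
 [232 232 232 232 228 227 223 225 231 237 194 183 189 188 188 188]
 [231 231 232 233 234 234 234 233 233 226 197 189 193 194 192 186]]
knob [ 0.5218438  -0.18026043  0.074     ]
knob [ 0.51999081 -0.17808294  0.091     ]
rim [0.54877099 0.0374335  0.04      ]
rim [ 0.55267223 -0.20397345  0.04      ]
rim [ 0.67310652 -0.08130193  0.04      ]
rim [ 0.43867895 -0.08334294  0.04      ]
egg [ 0.55369494 -0.34575249  0.05      ]
tin [ 0.45438392 -0.31337331  0.029     ]
blue [ 0.40698004 -0.48264563  0.025     ]
```

View pics/crop.png

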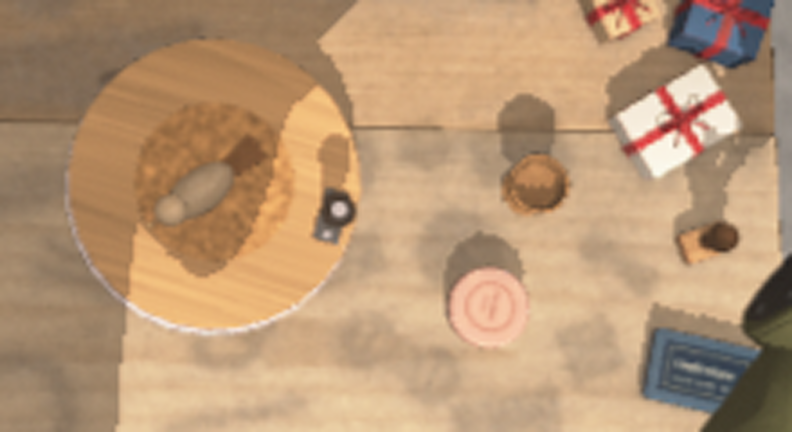

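Stage centre is about (0.553,-0.083) and the knob about (0.526,-0.180), 100 mm from the axis as given. I'll close the fingers tangentially, which keeps them clear of the bird.

```bash
python3 -m handwheel '[[[0,0,-9.62,0,0,0,1],[0,0,-9.62,0,0,0,1],[0,0,-9.62,0,0,0,1],[0,0,-9.62,0,0,0,1],[0,0,-9.62,0,0,0,1]]]' >/dev/null; python3 -m handwheel '[[[0,0,0,-5.2,-1.93,0,1],[0,0,0,-5.2,-1.93,0,1],[0,0,0,-5.2,-1.93,0,1],[0,0,0,-5.2,-1.93,0,1]]]'>/dev/null; python3 -m handwheel '[[[0,0,0,-5.2,-1.93,0,1],[0,0,0,-5.2,-1.93,0,1],[0,0,0,-5.2,-1.93,0,1],[0,0,0,-5.2,-1.93,0,1],[0,0,0,0,0,0,1]]]'
python3 - <<'E'
from h import *
c=cam('wrist');save(c,'w1.png');o=c['obs'];print(o['tool_pos'],o['orientation'],o['joint_pos'],c['origin'],c['mount'])
np.save('w1.npy',{k:c[k] for k in('camera_matrix','origin','attitude','image')},allow_pickle=True)
E
```

```text
time_s: 1.85
tool_pos: [0.5276, -0.1759, 0.2299]
orientation: [[-0.265, -0.964, -0.002], [-0.964, 0.265, 0.001], [-0.0, 0.002, -1.0]]
force: [-1.2, -1.0, -0.7]
width: 0.0853
grasp_force: 0.0
[ 0.52762674 -0.17585837  0.22987399] [[-2.64968716e-01 -9.64254569e-01 -2.16908427e-03]
 [-9.64256988e-01  2.64967567e-01  8.06554053e-04]
 [-2.02986450e-04  2.30526625e-03 -9.99997322e-01]] [ 2.22290499e+00 -4.26335022e+00 -1.75265646e+00 -5.10517336e-02
 -9.26330863e+01 -1.75902767e+01] [ 0.50532304 -0.25582186  0.3730049 ] [[-9.86987199e-04  9.48361558e-01  3.17189819e-01  8.29860839e-02]
 [ 9.99999488e-01  8.65533696e-04  5.23811924e-04  6.48673558e-04]
 [ 2.22224615e-04  3.17190174e-01 -9.48361927e-01 -1.43146648e-01]
 [ 0.00000000e+00  0.00000000e+00  0.00000000e+00  1.00000000e+00]]
```

View pics/w1.png

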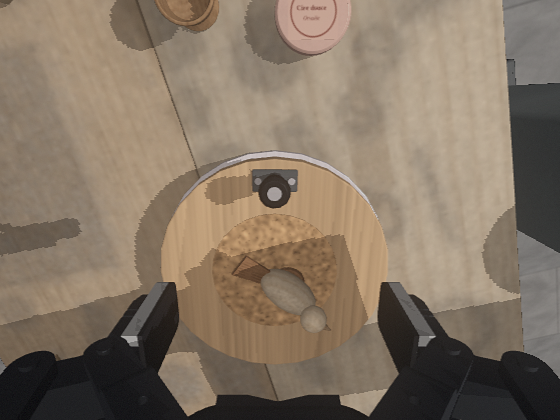

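The wrist view shows the knob's top ring at (274,194), with the flange square to the image. The stage spans columns 161–388, the bird sits on the cork at about (290,295), and the tin is at (313,15).

Run:
```python
from h import *
c=np.load('w1.npy',allow_pickle=True).item(); im=c['image']; t=np.load('top.npy',allow_pickle=True).item()
m=((im.max(2)>140)&(im.max(2)-im.min(2).astype(int)<40)).astype(np.uint8)
m2=np.zeros_like(m);m2[184:205,262:286]=m[184:205,262:286]
n,l,s,ce=cv2.connectedComponentsWithStats(m2);i=1+np.argmax(s[1:,4]);print(s[i],ce[i])
k=ray(c,*ce[i],.091);print('knob wrist',k,'top',ray(t,323.8,228,.091))
# stage rim edges in wrist: wood mask rows
g=cv2.Canny(cv2.cvtColor(im,cv2.COLOR_RGB2GRAY),60,150)
for v in(235,250,265):print(v,np.nonzero(g[v,150:200])[0]+150,np.nonzero(g[v,350:400])[0]+350)
for p in[(161.5,258),(387.5,258),(274,362)]:print('rim',ray(c,*p,.04))
print('flange',ray(c,252,180,.044),ray(c,299,180,.044), 'tool',env.get_obs()['tool_pos'])
R=np.array(env.get_obs()['orientation']);print('delta tool cm',R.T@(k-env.get_obs()['tool_pos'])*100)
```

```text
[267 187  14  14 148] [273.77702703 193.64189189]
knob wrist [ 0.52819994 -0.18324839  0.091     ] top [ 0.52574657 -0.18037513  0.091     ]
235 [164 165] [384]
250 [161] [388]
265 [161] [353]
rim [ 0.66427349 -0.13439285  0.04      ]
rim [ 0.43630259 -0.07126188  0.04      ]
rim [0.58685564 0.02571131 0.04      ]
flange [ 0.548503   -0.18975008  0.044     ] [ 0.50503739 -0.17773774  0.044     ] tool [ 0.52685656 -0.17734109  0.2303507 ]
delta tool cm [ 0.53120788 -0.31224324 13.93461576]
```

```bash
python3 -m handwheel '[[[0,0,0,0.55,-0.25,3.4,0],[0,0,0,0,0,3.3,0],[0,0,0,0,0,3.3,0],[0,0,0,0,0,0,0],[0,0,0,0,0,0,0]]]'
python3 - <<'E'
from h import *
c=cam('wrist');save(c,'w2.png');o=c['obs'];im=c['image'];R=np.array(o['orientation'])
np.save('w2.npy',{k:c[k] for k in('camera_matrix','origin','attitude','image')},allow_pickle=True)
p=np.array(o['tool_pos'])+[0,0,0];K=np.array(c['camera_matrix'])
def proj(P):
  d=c['attitude'].T@(np.array(P)-c['origin']);q=K@[d[0],-d[1],-d[2]];return q[:2]/q[2]
print('tool axis at .091 px',proj([p[0],p[1],.091]),'knob est',proj([.5282,-.1832,.091]),o['tool_pos'],o['width'])
E
```

```text
time_s: 2.52
tool_pos: [0.5276, -0.1857, 0.1331]
orientation: [[-0.27, -0.963, 0.002], [-0.963, 0.27, -0.001], [0.0, -0.002, -1.0]]
force: [-0.0, 0.6, 0.4]
width: 0.0426
grasp_force: 0.0
tool axis at .091 px [277.03510421 249.11184624] knob est [277.24284458 253.0995914 ] [ 0.52763227 -0.18565699  0.13309667] 0.042633171406032545
```

View pics/w2.png

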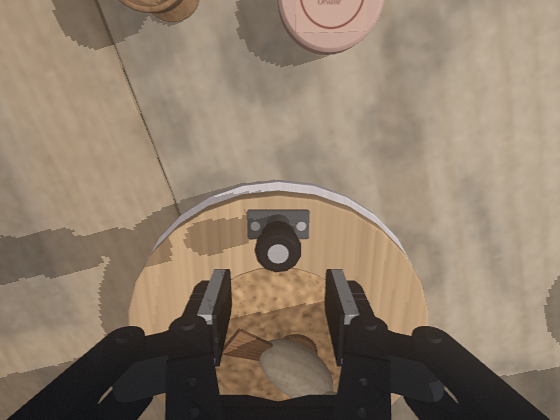

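The fingers straddle column 278 and the knob ring is at (278,254), so they are centred tangentially. Radially the tool is about 2 mm too far out. Going down.

```bash
python3 -m handwheel '[[[0,0,0,-0.2,0.05,2.5,0],[0,0,0,0,0,2.5,0],[0,0,0,0,0,2.4,0],[0,0,0,0,0,0,0],[0,0,0,0,0,0,0]]]'; python3 -m handwheel '[[[0,0,0,0,0,0,-0.29],[0,0,0,0,0,0,-0.29],[0,0,0,0,0,0,-0.29]]]'
```

```text
time_s: 3.2
tool_pos: [0.5284, -0.1831, 0.0595]
orientation: [[-0.269, -0.963, 0.003], [-0.963, 0.269, -0.001], [-0.0, -0.003, -1.0]]
force: [0.9, -0.9, 1.1]
width: 0.0426
grasp_force: 0.0
time_s: 3.58
tool_pos: [0.5275, -0.1827, 0.0577]
orientation: [[-0.269, -0.963, 0.0], [-0.963, 0.269, 0.0], [-0.0, -0.0, -1.0]]
force: [0.3, -0.4, 0.5]
width: 0.0301
grasp_force: 0.1
```

```bash
for i in 1; do python3 -m handwheel '[[[0,0,0,0,0,0,-0.36],[0,0,0,0,0,0,-0.36]]]'; python3 -m handwheel '[[[0,0,0,0,0,0,-0.4],[0,0,0,0,0,0,-0.4]]]'|tail -3; done
```

```text
time_s: 3.82
tool_pos: [0.5276, -0.1828, 0.0577]
orientation: [[-0.269, -0.963, 0.001], [-0.963, 0.269, -0.0], [-0.0, -0.001, -1.0]]
force: [0.1, 0.5, 3.1]
width: 0.0275
grasp_force: 3.2
force: [-0.1, 1.4, 3.0]
width: 0.0263
grasp_force: 25.5
```

```bash
python3 -m handwheel '[[[0,0,0,0,0,0,-0.46],[0,0,0,0,0,0,-0.46]]]'|tail -3; python3 -m handwheel '[[[0,0,0,0,0,0,-0.6],[0,0,0,0,0,0,-0.6]]]'|tail -5
```

```text
force: [-0.4, 0.3, 4.4]
width: 0.0254
grasp_force: 58.4
tool_pos: [0.5277, -0.1828, 0.0579]
orientation: [[-0.269, -0.963, 0.001], [-0.963, 0.269, -0.0], [0.0, -0.001, -1.0]]
force: [-0.5, 0.6, 5.4]
width: 0.0247
grasp_force: 58.4
```

```bash
python3 -m handwheel '[[[0,0,0,0,0,-0.35,-0.6],[0,0,0,0,0,-0.35,-0.6],[0,0,0,0,0,-0.35,-0.6],[0,0,0,0,0,0,-0.6]]]'
```

```text
time_s: 5.08
tool_pos: [0.5266, -0.1824, 0.0665]
orientation: [[-0.27, -0.963, -0.002], [-0.963, 0.27, 0.001], [-0.0, 0.003, -1.0]]
force: [1.5, -0.6, -8.3]
width: 0.0252
grasp_force: 59.3
```

```bash
python3 -m handwheel '[[[0,0,0,0,0,-0.1,-0.6],[0,0,0,0,0,0,-0.6],[0,0,0,0,0,0,-0.6]]]'
python3 - <<'E'
from h import *
c=cam('wrist');save(c,'w3.png')
E
```

```text
time_s: 5.45
tool_pos: [0.527, -0.1826, 0.0684]
orientation: [[-0.269, -0.963, -0.001], [-0.963, 0.269, 0.0], [-0.0, 0.001, -1.0]]
force: [0.7, 0.1, -8.7]
width: 0.0252
grasp_force: 59.3
```

View pics/w3.png

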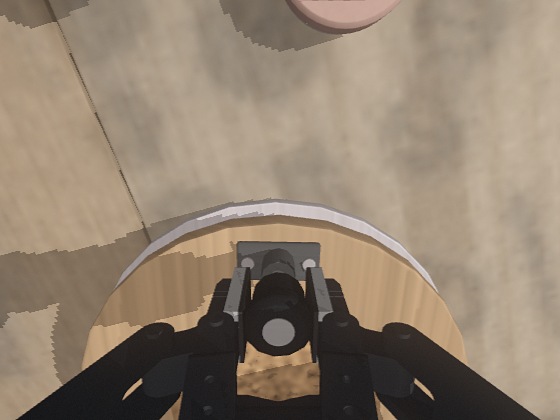

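```bash
python3 -m handwheel '[[[0,0,-1,0,-0.175,0,-0.6],[0,0,-2,0,-0.349,0,-0.6],[0,0,-2,0,-0.349,0,-0.6],[0,0,-1,0,-0.175,0,-0.6],[0,0,0,0,0,0,-0.6]]]'
python3 - <<'E'
from h import *
o=env.get_obs();R=np.array(o['orientation']);print(np.degrees(np.arctan2(R[1,0],R[0,0])),np.array(o['tool_pos'])-0.1*R[:,0])
E
```

```text
time_s: 6.12
tool_pos: [0.5377, -0.1852, 0.0687]
orientation: [[-0.167, -0.986, -0.0], [-0.986, 0.167, 0.0], [-0.0, 0.0, -1.0]]
force: [1.5, -0.1, -8.3]
width: 0.0251
grasp_force: 59.3
-99.59660324154252 [ 0.55442043 -0.08657799  0.0686846 ]
```

```bash
python3 -m handwheel '[[[0,0,-2,0,-0.349,0,-0.6],[0,0,-2,-0.01,-0.349,0,-0.6],[0,0,-2,0,-0.349,0,-0.6],[0,0,-2,-0.01,-0.349,0,-0.6],[0,0,-2,0,-0.349,0,-0.6]]]' |tail -3;  python3 -m handwheel '[[[0,0,-2,0,-0.349,0,-0.6],[0,0,-2,0,-0.349,0,-0.6],[0,0,-2,0,-0.349,0,-0.6],[0,0,-1,0,-0.175,0,-0.6],[0,0,0,0,0,0,-0.6]]]'
python3 - <<'E'
from h import *
o=env.get_obs();R=np.array(o['orientation']);print(np.degrees(np.arctan2(R[1,0],R[0,0])),np.array(o['tool_pos'])-0.1*R[:,0])
E
```

```text
force: [-0.5, -1.5, -8.8]
width: 0.025
grasp_force: 59.4
time_s: 7.38
tool_pos: [0.5674, -0.1861, 0.0688]
orientation: [[0.129, -0.992, 0.0], [-0.992, -0.129, -0.0], [0.0, -0.0, -1.0]]
force: [2.2, -2.6, -9.0]
width: 0.0249
grasp_force: 59.4
-82.60157479605839 [ 0.55450329 -0.0869517   0.06882854]
```

```bash
python3 -m handwheel '[[[0,0,0,0,0,0.15,-0.6],[0,0,0,0,0,0.15,-0.6],[0,0,0,0,0,0,-0.6],[0,0,0,0,0,0,-0.6]]]';  python3 -m handwheel '[[[0,0,0,0,0,0,-0.3],[0,0,0,0,0,0,-0.3],[0,0,0,0,0,0,-0.3]]]'
```

```text
time_s: 7.88
tool_pos: [0.5672, -0.1861, 0.066]
orientation: [[0.129, -0.992, 0.0], [-0.992, -0.129, -0.0], [0.0, -0.0, -1.0]]
force: [2.7, -2.4, -5.9]
width: 0.0253
grasp_force: 59.5
time_s: 8.25
tool_pos: [0.5676, -0.186, 0.0667]
orientation: [[0.129, -0.992, 0.001], [-0.992, -0.129, -0.0], [0.0, -0.001, -1.0]]
force: [1.1, 0.4, -0.2]
width: 0.0299
grasp_force: 0.0
```

```bash
cat > guard.py <<'E'
from h import *; import sys
o=env.get_obs();R=np.array(o['orientation']);F=R.T@np.array(o['force'])
a=np.degrees(np.arctan2(R[1,0],R[0,0]))+105.6
print('t %.2f ang %.1f deg %.3f rad Ftool'%(o['time_s'],a,np.radians(a)),F.round(1),'w %.4f gf %.1f'%(o['width'],o['grasp_force']),'ctr',(np.array(o['tool_pos'])-.1*R[:,0]).round(4))
sys.exit(int(abs(F[1])>5))
E
python3 -m handwheel '[[[0,0,-1.5,0,-0.262,0,-0.3],[0,0,-1.5,0,-0.262,0,-0.3],[0,0,-1.5,-0.01,-0.262,0,-0.3],[0,0,-1.5,0,-0.262,0,-0.3],[0,0,-1.5,-0.01,-0.262,0,-0.3]]]' >/dev/null; python3 guard.py; python3 -m handwheel '[[[0,0,-0.5,0,-0.087,0,-0.3],[0,0,0,0,0,0,-0.3]]]' >/dev/null;python3 guard.py;  python3 - <<'E'
from h import *
c=cam('wrist');save(c,'w4.png')
E
```

```text
t 8.88 ang 30.6 deg 0.534 rad Ftool [ 0.7  5.2 -3.1] w 0.0298 gf 2.8 ctr [ 0.554  -0.0871  0.0657]
t 9.12 ang 31.0 deg 0.541 rad Ftool [ 1.5  1.  -1. ] w 0.0297 gf 1.2 ctr [ 0.5546 -0.087   0.0659]
```

View pics/w4.png

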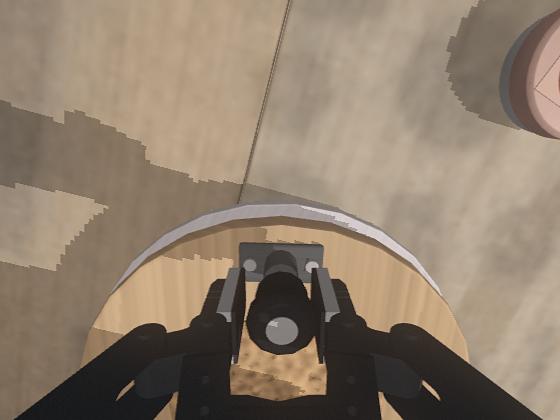

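The stage followed: the flange is centred under the gripper, the plunger is still up at (281,328), and the right finger is pushing. Starting the fine search in guarded small steps.

```bash
H="python3 -m handwheel"; 
python3 -m handwheel '[[[0,0,-0.5,0,-0.087,0,-0.3],[0,0,-0.5,0,-0.087,0,-0.3]]]' >/dev/null && python3 guard.py && python3 -m handwheel '[[[0,0,-0.5,0,-0.087,0,-0.3],[0,0,-0.5,0,-0.087,0,-0.3]]]' >/dev/null && python3 guard.py && python3 -m handwheel '[[[0,0,-0.5,0,-0.087,0,-0.3],[0,0,-0.5,0,-0.087,0,-0.3]]]' >/dev/null && python3 guard.py && python3 -m handwheel '[[[0,0,-0.5,0,-0.087,0,-0.3],[0,0,-0.5,0,-0.087,0,-0.3]]]' >/dev/null && python3 guard.py && python3 -m handwheel '[[[0,0,-0.5,0,-0.087,0,-0.3],[0,0,-0.5,0,-0.087,0,-0.3]]]' >/dev/null && python3 guard.py && python3 -m handwheel '[[[0,0,-0.5,0,-0.087,0,-0.3],[0,0,-0.5,0,-0.087,0,-0.3]]]' >/dev/null && python3 guard.py
```

```text
t 9.43 ang 32.0 deg 0.559 rad Ftool [ 0.9  5.6 -2.9] w 0.0298 gf 2.5 ctr [ 0.5534 -0.0871  0.0657]
```

```bash
sed -i "s/int(abs(F\[1\])>5)/int(abs(F[1])>8 or o['grasp_force']>5)/" guard.py
python3 -m handwheel '[[[0,0,-0.5,0,-0.087,0,-0.3],[0,0,-0.5,0,-0.087,0,-0.3]]]' >/dev/null && python3 guard.py && python3 -m handwheel '[[[0,0,-0.5,0,-0.087,0,-0.3],[0,0,-0.5,0,-0.087,0,-0.3]]]' >/dev/null && python3 guard.py && python3 -m handwheel '[[[0,0,-0.5,0,-0.087,0,-0.3],[0,0,-0.5,0,-0.087,0,-0.3]]]' >/dev/null && python3 guard.py && python3 -m handwheel '[[[0,0,-0.5,0,-0.087,0,-0.3],[0,0,-0.5,0,-0.087,0,-0.3]]]' >/dev/null && python3 guard.py && python3 -m handwheel '[[[0,0,-0.5,0,-0.087,0,-0.3],[0,0,-0.5,0,-0.087,0,-0.3]]]' >/dev/null && python3 guard.py && python3 -m handwheel '[[[0,0,-0.5,0,-0.087,0,-0.3],[0,0,-0.5,0,-0.087,0,-0.3]]]' >/dev/null && python3 guard.py
```

```text
t 9.68 ang 33.0 deg 0.576 rad Ftool [ 0.7  1.1 -1.8] w 0.0297 gf 0.6 ctr [ 0.5546 -0.0866  0.0657]
t 9.93 ang 34.0 deg 0.594 rad Ftool [ 0.3  1.6 -0.1] w 0.0299 gf 0.6 ctr [ 0.5543 -0.0867  0.0656]
t 10.18 ang 35.0 deg 0.611 rad Ftool [-0.1  0.6 -0. ] w 0.0301 gf 0.6 ctr [ 0.5542 -0.0868  0.0657]
t 10.43 ang 36.0 deg 0.629 rad Ftool [0.3 1.3 0.3] w 0.0297 gf 0.6 ctr [ 0.5542 -0.0868  0.0657]
t 10.68 ang 37.0 deg 0.646 rad Ftool [-0.2  2.1 -0.1] w 0.0299 gf 0.9 ctr [ 0.5539 -0.0869  0.0656]
t 10.93 ang 38.0 deg 0.663 rad Ftool [-0.6  5.   0.1] w 0.0298 gf 2.2 ctr [ 0.5536 -0.087   0.0656]
```

Still sliding; continuing the same guarded steps.

```bash
python3 -m handwheel '[[[0,0,-0.5,0,-0.087,0,-0.3],[0,0,-0.5,0,-0.087,0,-0.3]]]' >/dev/null && python3 guard.py && python3 -m handwheel '[[[0,0,-0.5,0,-0.087,0,-0.3],[0,0,-0.5,0,-0.087,0,-0.3]]]' >/dev/null && python3 guard.py && python3 -m handwheel '[[[0,0,-0.5,0,-0.087,0,-0.3],[0,0,-0.5,0,-0.087,0,-0.3]]]' >/dev/null && python3 guard.py && python3 -m handwheel '[[[0,0,-0.5,0,-0.087,0,-0.3],[0,0,-0.5,0,-0.087,0,-0.3]]]' >/dev/null && python3 guard.py && python3 -m handwheel '[[[0,0,-0.5,0,-0.087,0,-0.3],[0,0,-0.5,0,-0.087,0,-0.3]]]' >/dev/null && python3 guard.py && python3 -m handwheel '[[[0,0,-0.5,0,-0.087,0,-0.3],[0,0,-0.5,0,-0.087,0,-0.3]]]' >/dev/null && python3 guard.py
```

```text
t 11.18 ang 39.0 deg 0.681 rad Ftool [0.  2.9 0.3] w 0.0299 gf 1.5 ctr [ 0.5544 -0.0869  0.0657]
t 11.43 ang 40.0 deg 0.699 rad Ftool [0.1 2.5 0.8] w 0.0301 gf 1.3 ctr [ 0.5544 -0.0869  0.0658]
t 11.68 ang 41.0 deg 0.716 rad Ftool [-0.3  3.6  0.5] w 0.0302 gf 1.3 ctr [ 0.5542 -0.087   0.0657]
t 11.93 ang 42.0 deg 0.733 rad Ftool [0.4 2.  0.6] w 0.0301 gf 0.9 ctr [ 0.5542 -0.087   0.0657]
t 12.18 ang 43.0 deg 0.751 rad Ftool [0.1 2.  0.2] w 0.0303 gf 1.3 ctr [ 0.5542 -0.087   0.0658]
t 12.43 ang 44.0 deg 0.768 rad Ftool [0.8 1.4 0.8] w 0.0298 gf 0.8 ctr [ 0.5542 -0.087   0.0658]
```

```bash
python3 -m handwheel '[[[0,0,-0.5,0,-0.087,0,-0.3],[0,0,-0.5,0,-0.087,0,-0.3]]]' >/dev/null && python3 guard.py && python3 -m handwheel '[[[0,0,-0.5,0,-0.087,0,-0.3],[0,0,-0.5,0,-0.087,0,-0.3]]]' >/dev/null && python3 guard.py && python3 -m handwheel '[[[0,0,-0.5,0,-0.087,0,-0.3],[0,0,-0.5,0,-0.087,0,-0.3]]]' >/dev/null && python3 guard.py && python3 -m handwheel '[[[0,0,-0.5,0,-0.087,0,-0.3],[0,0,-0.5,0,-0.087,0,-0.3]]]' >/dev/null && python3 guard.py && python3 -m handwheel '[[[0,0,-0.5,0,-0.087,0,-0.3],[0,0,-0.5,0,-0.087,0,-0.3]]]' >/dev/null && python3 guard.py && python3 -m handwheel '[[[0,0,-0.5,0,-0.087,0,-0.3],[0,0,-0.5,0,-0.087,0,-0.3]]]' >/dev/null && python3 guard.py
```

```text
t 12.68 ang 45.0 deg 0.786 rad Ftool [0.5 2.3 0.6] w 0.0299 gf 1.3 ctr [ 0.5542 -0.087   0.0657]
t 12.93 ang 46.0 deg 0.804 rad Ftool [-0.1 -0.2 -0.7] w 0.0302 gf 0.0 ctr [ 0.555  -0.0866  0.0663]
t 13.18 ang 47.0 deg 0.821 rad Ftool [ 0.3  0.2 -0.4] w 0.0301 gf 0.0 ctr [ 0.5544 -0.0869  0.0659]
t 13.43 ang 48.0 deg 0.838 rad Ftool [ 0.3 -0.2  0.2] w 0.0299 gf 0.2 ctr [ 0.5541 -0.087   0.0658]
t 13.68 ang 49.0 deg 0.855 rad Ftool [-0.2  1.   0.7] w 0.0298 gf 0.2 ctr [ 0.5542 -0.0871  0.0658]
t 13.93 ang 50.0 deg 0.873 rad Ftool [-1.5  5.6 -2.5] w 0.0298 gf 2.9 ctr [ 0.5533 -0.0875  0.0657]
```

```bash
python3 guard.py
python3 - <<'E'
from h import *
c=cam('wrist');save(c,'w5.png')
E
```

```text
t 13.93 ang 50.0 deg 0.873 rad Ftool [-1.5  5.6 -2.5] w 0.0298 gf 2.9 ctr [ 0.5533 -0.0875  0.0657]
```

View pics/w5.png

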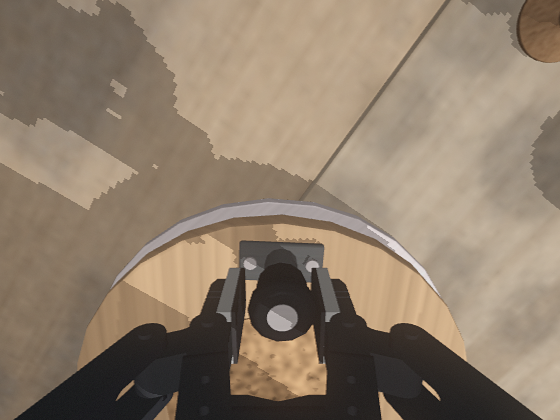

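```bash
python3 - <<'E'
from h import *
c=cam('wrist');o=c['obs'];R=np.array(o['orientation']);im=c['image'];K=np.array(c['camera_matrix'])
def proj(P):
  d=c['attitude'].T@(np.array(P)-c['origin']);q=K@[d[0],-d[1],-d[2]];return (q[:2]/q[2]).round(1)
p=np.array(o['tool_pos'])
for lift in(0,.004,.0075,.0105):print(lift,proj([p[0],p[1],.091+lift]))
for f in('w3','w4','w5'):
  im=cv2.imread(f'pics/{f}.png').astype(int)
  m=((im.max(2)>115)&(im.max(2)-im.min(2)<30)).astype(np.uint8);m2=m*0;m2[295:350,255:310]=m[295:350,255:310]
  n,l,s,ce=cv2.connectedComponentsWithStats(m2);i=1+np.argmax(s[1:,4]);print(f,s[i],ce[i])
print(o['time_s'])
E
python3 guard.py
```

```text
0 [274.6 317.3]
0.004 [274.5 323.5]
0.0075 [274.4 329.3]
0.0105 [274.4 334.4]
w3 [263 319  31  27 667] [278.01649175 332.06746627]
w4 [266 318  32  27 673] [281.2808321  330.66716196]
w5 [267 305  30  26 631] [281.63074485 317.61965135]
13.975
t 14.03 ang 50.0 deg 0.873 rad Ftool [-1.8  4.9 -2.1] w 0.0296 gf 2.4 ctr [ 0.5533 -0.0875  0.0658]
```

The knob ring is now at row 318, which matches lift 0, so the pin has snapped home. Back off, open and rise.

```bash
python3 -m handwheel '[[[0,0,0,0,0.2,0,-0.3],[0,0,0,0,0,0,-0.1],[0,0,0,0,0,0,0.1],[0,0,0,0,0,0,0.1]]]'; python3 -m handwheel '[[[0,0,0,0,0,-2,0.1],[0,0,0,0,0,-4,0.1],[0,0,0,0,0,-5,0.1],[0,0,0,0,0,-2,0.1],[0,0,0,0,0,0,0.1]]]'
python3 - <<'E'
from h import *
c=cam('wrist');save(c,'w6.png');t=cam('top')
im=c['image'].astype(int);g=(im.max(2)>140)&(im.max(2)-im.min(2)<40)
m2=np.zeros(g.shape,np.uint8);m2[170:260,240:310]=g[170:260,240:310]
n,l,s,ce=cv2.connectedComponentsWithStats(m2)
for i in range(1,n):
  if s[i,4]>60:print(s[i],ce[i],ray(c,*ce[i],.091))
w=cv2.hconcat([c['image'],t['image'][140:300,220:460].repeat(1,0)[:, :]]) if 0 else None
save(t,'t6.png')
E
```

```text
time_s: 14.52
tool_pos: [0.6093, -0.1705, 0.0658]
orientation: [[0.565, -0.825, 0.0], [-0.825, -0.565, 0.0], [0.0, -0.0, -1.0]]
force: [-0.1, 0.0, -0.5]
width: 0.0467
grasp_force: 0.0
time_s: 15.15
tool_pos: [0.6099, -0.1708, 0.1989]
orientation: [[0.565, -0.825, 0.005], [-0.825, -0.565, -0.0], [0.003, -0.004, -1.0]]
force: [0.2, 0.3, -0.5]
width: 0.047
grasp_force: 0.0
[273 206  15  15 185] [280.05945946 213.13513514] [ 0.60743943 -0.17186843  0.091     ]
```

View pics/w6.png

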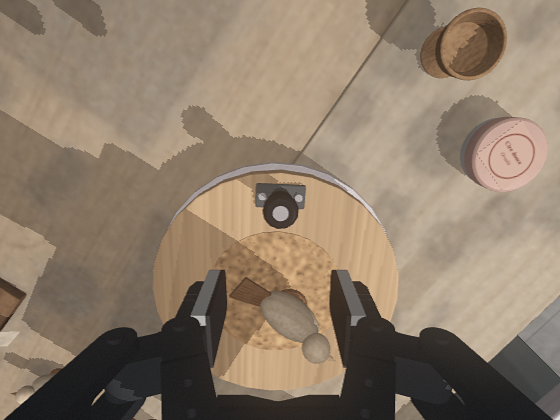

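The bird is upright and turned with the stage, and the tin and egg cup are clear. The knob at z = 91 mm comes out 100 mm from the axis, consistent with the plunger being home at about 0.825 rad.

```bash
python3 -c "
from station import env
print(env.hand_in())"
```

```text
the job is handed in; nothing more can be done
None
```

Job handed in: I turned the stage anticlockwise about 0.83 rad to the next hole; the pictures show the plunger home, the bird upright on the stage, and the tin and egg cup not visibly disturbed (soap bar not rechecked).

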